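# Expose the bench to a shielded test magnet

### The job

Press down the lever of the round magnet shield with your fingertips so that its lid swings wide open, and keep it wide open for at least two seconds so the magnet's field reaches the compass. Then ease the lever up slowly so the lid comes down fully shut without dropping or slamming. Do not touch either lid, leave the square shield shut, and leave everything lying on the bench where it is.

Things in the scene. Friction and masses are not known exactly. Their poses are not given: they have to be found in the camera images.
- drum: The round magnet shield: an open aluminium pot 108 mm across and 84 mm high, with a round hinged lid 114 mm across; a magnet lies inside. It is bolted down and stands on a 150 x 150 x 6 mm steel base plate. Origin: centre of the plate's underside, on the bench top. Its x axis points from the lever's press pad towards the hinge (away from the robot, within about 20 degrees), z up. The lever runs along its -y side.
- drum_cover: The aluminium lid plate itself, 6 mm thick, its underside 84 mm above the bench when shut. Origin: on the hinge axis at the middle of the far edge (x = 60 mm of the shield), the plate reaching 118 mm from there to -x. Not to be touched by the robot.
- drum_pad (a point): Centre of the top face of the black rubber press pad (45 mm along the shield's x, 40 mm along its y, 8 mm thick) on the front end of the steel side lever. At rest it lies at x = -150, y = -68 mm of the shield and 77 mm above the bench; it moves with the lever. Pushed all the way down its centre is 23 mm above the bench and the pad leans about 20 degrees, front edge lowest; it goes nearly straight down (under 5 mm sideways).
- drum_lever (a joint): Angle of that lever about its pivot on the shield's side (y = -68 mm, x = 0, 55 mm above the bench), rad: 0 at rest, 0.36 pressed to its stop. Pressing needs about 3 to 6 N at the pad; the lid's weight and a spring drive it back up, quickly, when it is let go.
- drum_lid (a joint): Angle of the lid, rad: 0 shut, about 1.08 wide open. A push rod makes it three times the lever's angle at all times; nothing damps its fall.
- case: The square magnet shield, not to be used: an aluminium box 108 x 104 mm and 84 mm high, with a square hinged lid; otherwise built like the round one. It is bolted down and stands on a 150 x 150 x 6 mm steel base plate. Origin: centre of the plate's underside, on the bench top. Its x axis points from the lever's press pad towards the hinge (away from the robot, within about 20 degrees), z up. The lever runs along its -y side.
- case_cover: The aluminium lid plate itself, 6 mm thick, its underside 84 mm above the bench when shut. Origin: on the hinge axis at the middle of the far edge (x = 60 mm of the shield), the plate reaching 118 mm from there to -x. Not to be touched by the robot.
- case_pad (a point): Centre of the top face of the black rubber press pad (45 mm along the shield's x, 40 mm along its y, 8 mm thick) on the front end of the steel side lever. At rest it lies at x = -150, y = -68 mm of the shield and 77 mm above the bench; it moves with the lever. Pushed all the way down its centre is 23 mm above the bench and the pad leans about 20 degrees, front edge lowest; it goes nearly straight down (under 5 mm sideways).
- case_lever (a joint): Angle of that lever about its pivot on the shield's side (y = -68 mm, x = 0, 55 mm above the bench), rad: 0 at rest, 0.36 pressed to its stop. Pressing needs about 3 to 6 N at the pad; the lid's weight and a spring drive it back up, quickly, when it is let go.
- case_lid (a joint): Angle of the lid, rad: 0 shut, about 1.08 wide open. A push rod makes it three times the lever's angle at all times; nothing damps its fall.
- compass: Blue plastic thumb compass lying loose, 62 x 44 x 13 mm. Origin: centre of its underside.
- magnet: Dark grey ceramic bar magnet lying loose, 40 x 22 x 10 mm. Origin: centre of its underside.
- dividers: Stainless dividers lying loose, about 145 mm long (legs to -x, 50 mm across the points; head to +x), 9 mm thick. Origin: near mid-length on the bench.
- driver: Small wooden-handled screwdriver lying loose along its x axis, about 150 mm long. Origin: underside, near mid-length.
- oil: Small amber jar with a steel cap, standing loose, 48 mm across, 85 mm high. Origin: centre of its underside.

How it is judged:
On the way, in this order (a step that is already met when the one before it is completed fails the run):
1. the round shield's lid is wide open (over 0.95 rad, about 54 degrees) and stays so for two seconds (value of joint drum_lid above 0.95 rad), for 1.9 s.
2. the lid has come back down shut (value of joint drum_lid below 0.04 rad), for 0.2 s.
At the end, for the whole second after the job is handed in: The lids of both shields are shut (under 0.04 rad, about 2 degrees) and the compass, magnet, dividers, screwdriver and jar lie within 15 mm of where they were (value of joint each of drum_lid, case_lid below 0.04 rad and distance of each of compass, magnet, dividers, driver, oil from where it was at the start of the episode below 0.015 m); the robot touches nothing.
It fails at once if the round shield's lid drops or slams: it closes faster than 2 rad/s (about 115 degrees a second) (velocity of joint drum_lid below -2 rad/s).
It fails at once if the robot touches a lid (contact force between any of the arm, the fingers and drum_cover above 0.5 N or contact force between any of the arm, the fingers and case_cover above 0.5 N).
It fails at once if the square shield's lid is opened (over 0.15 rad) (value of joint case_lid above 0.15 rad).
It fails at once if a loose thing on the bench is shifted or lifted by more than 15 mm (distance of any of compass, magnet, dividers, driver, oil from where it was at the start of the episode above 0.015 m).
It also fails if it takes over 40 s, if anything falls off the work surface, if the arm or the gripper's body presses on something with over 40 N, if the wrist force passes 120 N, or if a joint passes its speed limit or range.

### The arm

A 6-joint arm with a two-finger parallel gripper is mounted at the origin on the work surface. World frame = base frame: x ahead of the robot, y to its left, z up, the work surface at z = 0. Lengths are in m, angles in rad, forces in N, time in s.
With the tool pointing down it reaches from about 0.35 to 0.85 m from the base axis. Payload 8.1 kg.
Tool frame: the origin (TCP) lies at the very end of the fingers, on their centre line; the grasp point (between the pads) lies 19 mm behind it; z points along the fingers, y is the direction in which the jaws open and shut (so a half turn about z gives the same grasp; the last joint's range is limited). The gripper opens to 93 mm and grips with 3 to 60 N. Pads are 15 mm wide; open, the fingers measure 128 mm over their backs; the gripper's body (75 mm by 188 mm) begins 65 mm behind the grasp point.
Start: joints at [-1.409, 0.13, 1.488, -0, 1.523, -0.085], TCP at [0.147, -0.582, 0.219] pointing down, gripper open.
Joint ranges: [-2.96, 2.96], [-0.89, 2.26], [0.02, 2.5], [-1.34, 4.48], [0, 2.73], [-2.66, 2.66]. Speed limits (rad/s): [2.39, 2.39, 2.79, 3.14, 3.14, 3.14].

### API

Orientations are given as a rotation vector (axis times angle).
In Python, from workcell import * gives the robot as it stands.
- The arm moves only by the tool play_rows, never from a script. Its argument "series" is a list of rows, each an object of numbers: "x", "y", "z": the shift along the tool's x, y, z in mm; "yaw": the turn about the tool's z in rad. A call has 1 to 12 rows; each row shifts and turns the commanded pose from where the row before left it, along the tool's axes as they then stand; what a row does not reach is not made up. A row lasts 1/12 s, in which the tool goes at most 41.7 mm and 7.16 degrees, less where a joint would pass 70% of its speed; a pose out of reach is approached as far as the arm can. A call is refused whole if a number of a shift passes 41.7 or a number of a turn 0.125, either way. A call with a gripper value outside its range is refused whole. "hand" is the finger opening in mm, from 0 to 93, set as the call begins (left out, the last holds). The fingers move at their own pace and stop on an object; "grip_force" is the grip in N (left out, the last holds). Time passes only in rows, so rows that do not move let the fingers close. It gives the time, the measured TCP pose, the force and the opening at its end, in the units of the state.
- get_obs(): the state, without advancing time (a new reading comes with each control period).
- camera(name): name is "scene" or "top" or "wrist"; returns the picture (480x640x3 uint8, blue, green, red); there is no depth.
- camera_info(name): a dict with "K" (3x3 intrinsics, pixels), "eye" and "rotation" of the camera in the world. Camera axes: x right, y down, z forward; pixel columns grow to the right and rows downward; lengths in m; the calibration is good to about 2 mm. A picture is of the moment at which its call begins: read the wrist's pose just before it. camera_info takes no time and is no camera call; for the wrist camera it gives the pose at the moment of the call.
- sign_off(): hands the job in, once; it reports no verdict.
Trained networks look in the newest picture that a camera, given by its name, has taken for a name from the list of things; names that differ only in an ending like _2 or _b are one class to them, and where a whole thing is asked for, a point or a joint stands for the part that bears it (a point fixed in the world has none). Each returns a list of dicts, best first, with "confidence" (0 to 1); they miss things now and then, are a little off and sometimes report something else, mostly with a low value. They report only what shows in the picture. A call takes as long as a camera call.
- spot_in(thing, camera): "point" ([column, row] in pixels, amid what is visible of it).
- trace(thing, camera): "mask" (480x640 bool, what is visible of it) and "point" ([column, row] in pixels, amid what is visible of it).
- tip_of(thing, camera): "point" ([column, row] in pixels: a listed point, or the origin of a listed thing).
The state is a dict: "time": time; "joint_positions": joint angles; "joint_velocities": joint speeds; "joint_efforts": joint torques, N m; "ee_pos": TCP position; "orientation": TCP orientation; "contact_force": force on the tool from outside, world axes, zero at the start; "moment": the same for the moment, N m; "opening": finger opening in m.
Only numpy, scipy, OpenCV 4.12 (cv2) and the standard library are available. Lean on these libraries where they do the work, as an engineer would, in place of code of your own. Each camera call takes 0.05 s, during which the arm holds its last target.

## Working session

There is one attempt and no reset: what is moved stays moved. The work goes in short steps, Python scripts to look and compute and a tool call to move; the robot and the scene stay as the last step left them, time stands still between calls to the robot, and variables do not carry over. Pictures are saved under pics/ and viewed, and the job is handed in when it is done.

Besides the shell and the picture viewer there is one more tool, called after "Call:" by a JSON object that holds its "name" and its "arguments", one argument or row to a line. play_rows: Moves the arm, as the interface text tells. Its arguments: {"type":"object","properties":{"series":{"type":"array","items":{"type":"object","properties":{"x":{"type":"number"},"y":{"type":"number"},"z":{"type":"number"},"yaw":{"type":"number"}}}},"hand":{"type":"number"},"grip_force":{"type":"number"}},"required":["series"]}

```bash
mkdir -p pics; cat > h.py <<'E'
from workcell import *
import numpy as np, cv2
def ray(cam,px):
    i=camera_info(cam);K=np.array(i["K"]);R=np.array(i["rotation"])
    d=R@np.linalg.solve(K,[px[0],px[1],1.]);return np.array(i["eye"]),d
def atz(cam,px,z):
    e,d=ray(cam,px);return e+d*(z-e[2])/d[2]
E
python3 - <<'E'
from h import *
for c in["scene","top"]:
    cv2.imwrite(f"pics/{c}0.png",camera(c)); 
    print(c,camera_info(c)["eye"])
    for t in["drum_pad","case_pad","drum","case"]:
        for r in tip_of(t,c)[:2]: print(c,t,r["point"],round(r["confidence"],2),atz(c,r["point"],0.077 if "pad" in t else 0).round(4))
o=get_obs();print(o["time"],o["ee_pos"],o["orientation"],o["contact_force"])
E
```

```text
scene [ 1.42938751 -0.08411456  1.37758748]Traceback (most recent call last):
  File "<stdin>", line 6, in <module>
  File "h.py", line 7, in atz
    e,d=ray(cam,px);return e+d*(z-e[2])/d[2]
                                        ~^^^
IndexError: invalid index to scalar variable.
```

```bash
sed -i 's/R=np.array(i\["rotation"\])/R=cv2.Rodrigues(np.array(i["rotation"],float))[0] if np.size(i["rotation"])==3 else np.array(i["rotation"])/' h.py
python3 - <<'E'
from h import *
print(camera_info("top"))
for c in["scene","top"]:
    cv2.imwrite(f"pics/{c}1.png",camera(c)); 
    for t in["drum_pad","case_pad","drum","case","drum_cover"]:
        for r in tip_of(t,c)[:2]: print(c,t,r["point"],round(r["confidence"],2),atz(c,r["point"],0.077 if "pad" in t else 0.084 if "cover" in t else 0).round(4))
o=get_obs();print(o["time"],o["ee_pos"],o["orientation"],o["contact_force"])
E
```

```text
{'K': array([[456.20364887,   0.        , 325.76546785],
       [  0.        , 456.20364887, 245.38504422],
       [  0.        ,   0.        ,   1.        ]]), 'eye': array([ 0.4652841 , -0.07481134,  1.05989385]), 'rotation': array([-2.1863536 ,  2.17444204, -0.07623371])}
scene drum_pad [400.5, 214.3] 0.56 [0.4841 0.1634 0.077 ]
scene case_pad [235.7, 231.4] 0.86 [ 0.5308 -0.2829  0.077 ]
scene case_pad [245.9, 197.5] 0.36 [ 0.4165 -0.2607  0.077 ]
scene drum [439.9, 274.8] 0.73 [0.6316 0.2635 0.    ]
scene case [277.7, 286.0] 0.96 [ 0.6571 -0.1726  0.    ]
scene drum_cover [456.7, 274.5] 0.94 [0.6802 0.2848 0.084 ]
scene drum_cover [162.4, 290.8] 0.61 [ 0.712  -0.4554  0.084 ]
top drum_pad [220.8, 260.3] 0.78 [0.506  0.1571 0.077 ]
top case_pad [420.9, 250.6] 0.8 [ 0.5292 -0.2745  0.077 ]
top case_pad [508.5, 196.3] 0.65 [ 0.6485 -0.4659  0.077 ]
top drum [183.6, 210.4] 0.76 [0.6258 0.2653 0.    ]
top case [367.1, 197.7] 0.85 [ 0.658  -0.1652  0.    ]
top drum_cover [163.9, 178.7] 0.77 [0.6824 0.2833 0.084 ]
0.7 [ 0.1466486  -0.58182523  0.21869438] [3.11761464e+00 3.86766353e-01 7.74529491e-05] [0.43965304 0.31660642 0.00796215]
```

View pics/scene0.png

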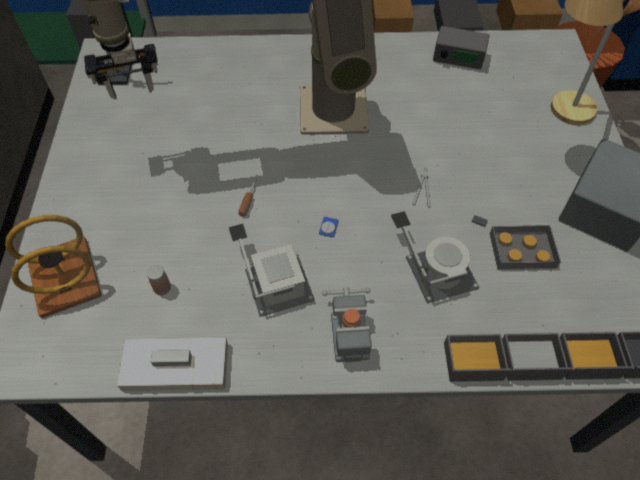

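View pics/top1.png

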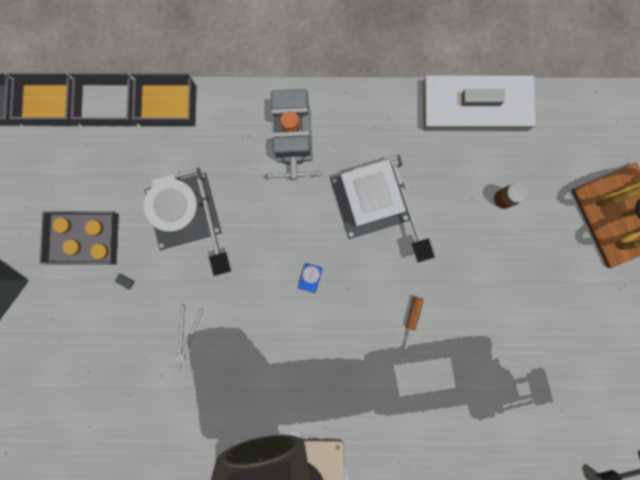

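```bash
python3 - <<'E'
from h import *
for c,z,p0 in[("scene",.077,(401,219)),("top",.077,(220,263))]:
    im=camera(c); g=im.max(2); x,y=p0
    m=np.zeros(g.shape,bool); m[y-16:y+17,x-16:x+17]=g[y-16:y+17,x-16:x+17]<50
    n,l,s,ce=cv2.connectedComponentsWithStats(m.astype(np.uint8)); k=1+s[1:,4].argmax()
    r=cv2.minAreaRect(np.argwhere(l==k)[:,::-1].astype(np.float32))
    print(c,ce[k],s[k],r,atz(c,ce[k],z).round(4), [atz(c,q,z).round(4) for q in cv2.boxPoints(r)])
im=camera("top")[150:300,110:260];cv2.imwrite("pics/z.png",cv2.resize(im,None,fx=4,fy=4))
o=get_obs();print(o["time"],cv2.Rodrigues(o["orientation"])[0].round(3))
E
```

```text
scene [398.   215.75] [395 213   9   7  20] ((398.85003662109375, 216.0500030517578), (4.427187919616699, 9.17060375213623), 71.56504821777344) [0.4888 0.1561 0.077 ] [array([0.4874, 0.1449, 0.077 ]), array([0.4781, 0.1694, 0.077 ]), array([0.4923, 0.1718, 0.077 ]), array([0.5015, 0.1473, 0.077 ])]
top [219.45126354 263.35018051] [210 253  19  21 277] ((219.46681213378906, 263.37554931640625), (17.843137741088867, 15.524173736572266), 75.0685806274414) [0.4994 0.1598 0.077 ] [array([0.5135, 0.1813, 0.077 ]), array([0.5223, 0.1491, 0.077 ]), array([0.4852, 0.1383, 0.077 ]), array([0.4764, 0.1705, 0.077 ])]
0.85 [[ 0.97   0.244  0.   ]
 [ 0.244 -0.97  -0.   ]
 [-0.     0.    -1.   ]]
```

View pics/z.png

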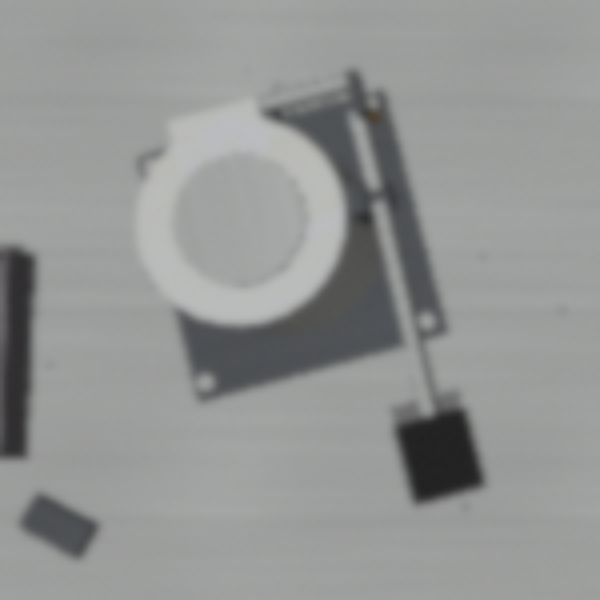

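Call:
{"name": "play_rows", "arguments": {
  "series": [
    {"x":25,"y":-25},
    {"x":25,"y":-25},
    {"x":25,"y":-25},
    {"x":25,"y":-25},
    {"x":25,"y":-25},
    {"x":25,"y":-25},
    {"x":25,"y":-25},
    {"x":25,"y":-25},
    {"x":25,"y":-25},
    {"x":25,"y":-25},
    {"x":25,"y":-25},
    {"x":25,"y":-25}
  ],
  "hand": 0
}}

```text
schema error: expected keys x, y, z, yaw
```

Call:
{"name": "play_rows", "arguments": {
  "series": [
    {"x":20,"y":-30},
    {"x":20,"y":-30},
    {"x":20,"y":-30},
    {"x":20,"y":-30},
    {"x":20,"y":-30},
    {"x":20,"y":-30},
    {"x":20,"y":-30},
    {"x":20,"y":-30},
    {"x":20,"y":-30},
    {"x":20,"y":-30},
    {"x":10,"y":-20},
    {"x":10,"y":-10}
  ]
}}

```text
schema error: expected keys x, y, z, yaw
```

```bash
cat > st.py <<'E'
from h import *
o=get_obs();R=cv2.Rodrigues(o["orientation"])[0];p=np.array(o["ee_pos"])
print(o["time"],p.round(4),o["contact_force"].round(2),o["opening"]);print(R.round(3)[:,0])
print("tool delta",(R.T@(np.array([.4994,.160,.077])-p)*1000).round(1))
E
python3 - <<'E'
from st import *
cv2.imwrite("pics/w1.png",camera("wrist"));cv2.imwrite("pics/t2.png",camera("top"))
for r in tip_of("drum_pad","wrist")[:2]: print(r["point"],r["confidence"],atz("wrist",r["point"],.077))
E
```

```text
0.85 [ 0.1466 -0.5818  0.2187] [ 0.67  0.28 -0.46] 0.0931506972985987
[ 0.97   0.244 -0.   ]
tool delta [ 523.4 -633.2  141.6]
```

View pics/w1.png

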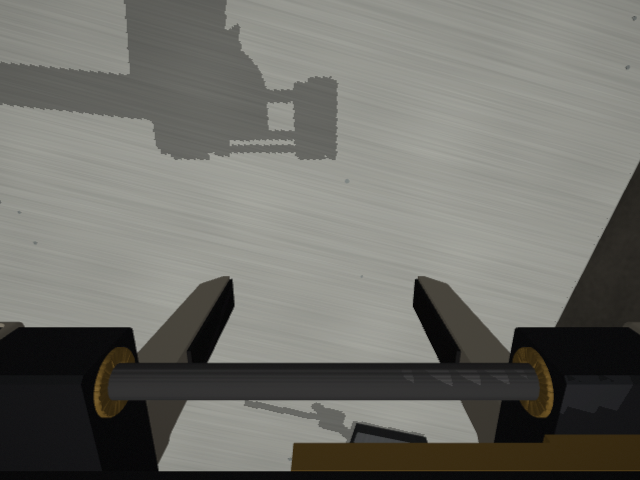

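The calls were refused because every row needs all four keys, so nothing has moved. The wrist view shows the bare bench with the fingers open. I'll resend with complete rows.

Call:
{"name": "play_rows", "arguments": {
  "series": [
    {"x":25,"y":-25,"z":0,"yaw":0},
    {"x":25,"y":-25,"z":0,"yaw":0},
    {"x":25,"y":-25,"z":0,"yaw":0},
    {"x":25,"y":-25,"z":0,"yaw":0},
    {"x":25,"y":-25,"z":0,"yaw":0},
    {"x":25,"y":-25,"z":0,"yaw":0},
    {"x":25,"y":-25,"z":0,"yaw":0},
    {"x":25,"y":-25,"z":0,"yaw":0},
    {"x":25,"y":-25,"z":0,"yaw":0},
    {"x":25,"y":-25,"z":0,"yaw":0},
    {"x":25,"y":-25,"z":0,"yaw":0},
    {"x":25,"y":-25,"z":0,"yaw":0}
  ],
  "hand": 0
}}

```text
time: 2.0
ee_pos: [0.3648, -0.2161, 0.2189]
orientation: [3.117, 0.386, 0.001]
contact_force: [1.2, -0.7, -0.6]
opening: 0.0177
```

Call:
{"name": "play_rows", "arguments": {
  "series": [
    {"x":20,"y":-30,"z":0,"yaw":0},
    {"x":20,"y":-30,"z":0,"yaw":0},
    {"x":20,"y":-30,"z":0,"yaw":0},
    {"x":20,"y":-30,"z":0,"yaw":0},
    {"x":20,"y":-30,"z":0,"yaw":0},
    {"x":20,"y":-30,"z":0,"yaw":0},
    {"x":20,"y":-30,"z":0,"yaw":0},
    {"x":20,"y":-30,"z":0,"yaw":0},
    {"x":20,"y":-30,"z":0,"yaw":0},
    {"x":20,"y":-30,"z":0,"yaw":0},
    {"x":10,"y":-20,"z":0,"yaw":0},
    {"x":10,"y":-10,"z":0,"yaw":0}
  ]
}}

```text
time: 3.0
ee_pos: [0.4968, 0.1591, 0.2186]
orientation: [-3.116, -0.391, 0.0]
contact_force: [-0.0, -0.1, -0.5]
opening: 0.0002
```

```bash
python3 - <<'E'
from st import *
cv2.imwrite("pics/w2.png",camera("wrist"))
for r in tip_of("drum_pad","wrist")[:2]: print(r["point"],r["confidence"],atz("wrist",r["point"],.077))
E
```

```text
3.0 [0.4968 0.1591 0.2186] [-0.04 -0.14 -0.53] 0.00020418095664061366
[ 0.969  0.247 -0.   ]
tool delta [ 2.800e+00 -1.000e-01  1.416e+02]
```

View pics/w2.png

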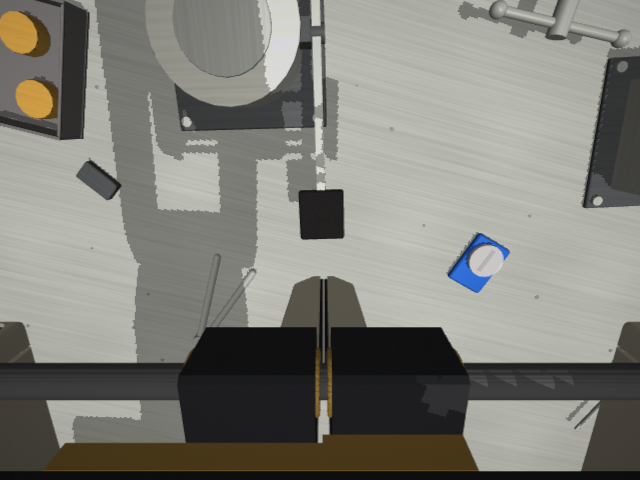

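The wrist view shows the press pad at about (321, 214), straight ahead of the closed fingertips at about (323, 280). I'll check its position from this view.

```bash
python3 - <<'E'
from st import *
q=atz("wrist",(321.7,214.5),.077);print(q, R.T@(q-p)*1000)
e=camera_info("wrist");print(e["eye"])
E
```

```text
3.1 [0.4972 0.1581 0.2184] [ 0.16 -0.64  0.36] 0.0005115090680644252
[ 0.969  0.247 -0.   ]
tool delta [  2.7  -1.3 141.4]
[0.50107741 0.1616517  0.077     ] [  4.68401395  -2.45975637 141.42686637]
[0.57800378 0.17930532 0.38408707]
```

Call:
{"name": "play_rows", "arguments": {
  "series": [
    {"x":3,"y":-2,"z":10,"yaw":0},
    {"x":0,"y":0,"z":20,"yaw":0},
    {"x":0,"y":0,"z":25,"yaw":0},
    {"x":0,"y":0,"z":25,"yaw":0},
    {"x":0,"y":0,"z":20,"yaw":0},
    {"x":0,"y":0,"z":15,"yaw":0},
    {"x":0,"y":0,"z":10,"yaw":0},
    {"x":0,"y":0,"z":5,"yaw":0},
    {"x":0,"y":0,"z":0,"yaw":0}
  ]
}}

```text
time: 3.85
ee_pos: [0.4985, 0.1579, 0.0874]
orientation: [3.118, 0.385, -0.003]
contact_force: [-0.1, 1.1, -0.1]
opening: 0.0007
```

```bash
python3 - <<'E'
from st import *
cv2.imwrite("pics/w3.png",camera("wrist"))
E
```

```text
3.85 [0.4985 0.1579 0.0874] [-0.09  1.06 -0.06] 0.0007181339220975165
[ 0.97   0.243 -0.002]
tool delta [ 1.3 -1.8 10.4]
```

View pics/w3.png

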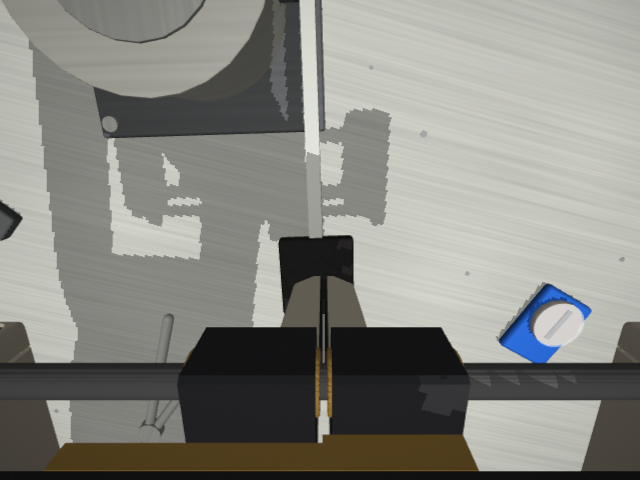

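Call:
{"name": "play_rows", "arguments": {
  "series": [
    {"x":2,"y":-2,"z":4,"yaw":0},
    {"x":0,"y":0,"z":4,"yaw":0},
    {"x":0,"y":0,"z":4,"yaw":0},
    {"x":0,"y":0,"z":4,"yaw":0},
    {"x":0,"y":0,"z":4,"yaw":0},
    {"x":0,"y":0,"z":0,"yaw":0}
  ]
}}

```text
time: 4.4
ee_pos: [0.5006, 0.1612, 0.068]
orientation: [3.118, 0.387, -0.001]
contact_force: [-1.3, -0.8, 4.0]
opening: 0.0006
```

```bash
python3 - <<'E'
from st import *
E
```

```text
4.4 [0.5006 0.1612 0.068 ] [-1.3  -0.8   4.04] 0.000586040667055511
[ 0.97   0.244 -0.   ]
tool delta [-1.5  0.9 -9. ]
```

The force is 4 N, so the fingers are on the pad. I'll keep pressing.

Call:
{"name": "play_rows", "arguments": {
  "series": [
    {"x":0,"y":0,"z":4,"yaw":0},
    {"x":0,"y":0,"z":4,"yaw":0},
    {"x":0,"y":0,"z":4,"yaw":0},
    {"x":0,"y":0,"z":4,"yaw":0},
    {"x":0,"y":0,"z":4,"yaw":0},
    {"x":0,"y":0,"z":4,"yaw":0},
    {"x":0,"y":0,"z":4,"yaw":0},
    {"x":0,"y":0,"z":4,"yaw":0},
    {"x":0,"y":0,"z":3,"yaw":0},
    {"x":0,"y":0,"z":3,"yaw":0},
    {"x":0,"y":0,"z":0,"yaw":0}
  ]
}}

```text
time: 5.32
ee_pos: [0.5009, 0.1612, 0.0302]
orientation: [3.118, 0.387, 0.0]
contact_force: [1.1, -0.9, 2.6]
opening: 0.0007
```

```bash
python3 - <<'E'
from st import *
cv2.imwrite("pics/s4.png",camera("scene")[170:320,330:530].repeat(3,0).repeat(3,1))
cv2.imwrite("pics/w4.png",camera("wrist"))
E
```

```text
5.3167 [0.5009 0.1612 0.0302] [ 1.06 -0.94  2.59] 0.0006809772956079441
[0.97  0.244 0.   ]
tool delta [ -1.7   0.8 -46.8]
```

View pics/s4.png

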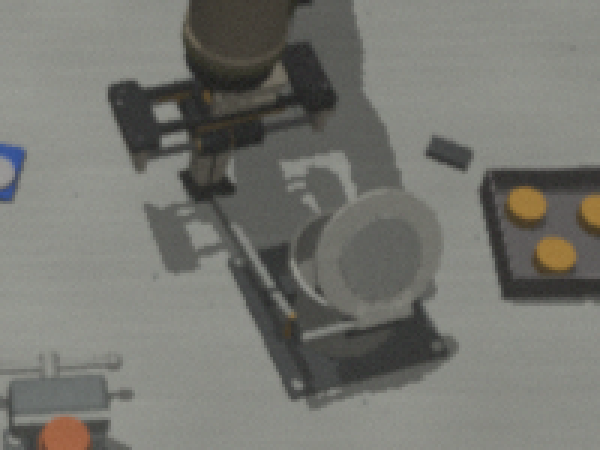

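View pics/w4.png

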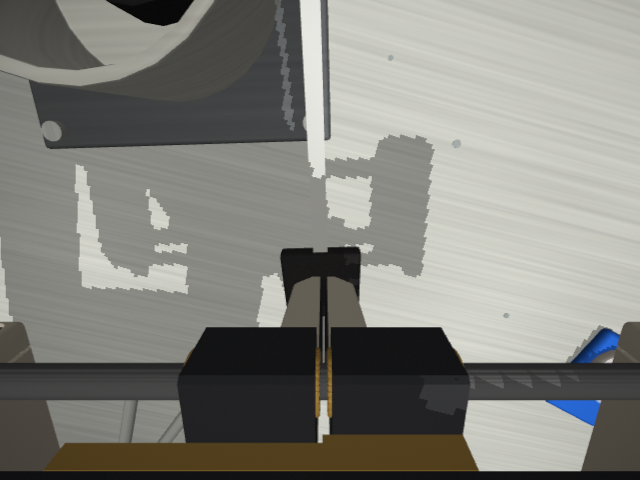

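The lid is well up and the fingertips sit centred on the pad. I'll press the last few mm towards the stop and watch the force.

Call:
{"name": "play_rows", "arguments": {
  "series": [
    {"x":0,"y":0,"z":2,"yaw":0},
    {"x":0,"y":0,"z":1,"yaw":0},
    {"x":0,"y":0,"z":0,"yaw":0},
    {"x":0,"y":0,"z":0,"yaw":0}
  ]
}}

```text
time: 5.75
ee_pos: [0.5009, 0.1612, 0.0276]
orientation: [-3.118, -0.387, -0.0]
contact_force: [1.0, 1.1, 2.9]
opening: 0.0006
```

Call:
{"name": "play_rows", "arguments": {
  "series": [
    {"x":0,"y":0,"z":1,"yaw":0},
    {"x":0,"y":0,"z":0.5,"yaw":0},
    {"x":0,"y":0,"z":0,"yaw":0}
  ]
}}

```text
time: 6.0
ee_pos: [0.5008, 0.1612, 0.0261]
orientation: [-3.118, -0.387, 0.0]
contact_force: [1.6, 0.5, 2.9]
opening: 0.0001
```

Call:
{"name": "play_rows", "arguments": {
  "series": [
    {"x":0,"y":0,"z":1,"yaw":0},
    {"x":0,"y":0,"z":0.5,"yaw":0},
    {"x":0,"y":0,"z":0,"yaw":0}
  ]
}}

```text
time: 6.25
ee_pos: [0.5011, 0.1613, 0.0249]
orientation: [-3.118, -0.387, -0.001]
contact_force: [-0.4, 0.1, 5.4]
opening: 0.0005
```

The force has stepped up, so the lever is at its stop. I'll hold here for about 3 s.

Call:
{"name": "play_rows", "arguments": {
  "series": [
    {"x":0,"y":0,"z":0.5,"yaw":0},
    {"x":0,"y":0,"z":0,"yaw":0},
    {"x":0,"y":0,"z":0,"yaw":0},
    {"x":0,"y":0,"z":0,"yaw":0},
    {"x":0,"y":0,"z":0,"yaw":0},
    {"x":0,"y":0,"z":0,"yaw":0},
    {"x":0,"y":0,"z":0,"yaw":0},
    {"x":0,"y":0,"z":0,"yaw":0},
    {"x":0,"y":0,"z":0,"yaw":0},
    {"x":0,"y":0,"z":0,"yaw":0},
    {"x":0,"y":0,"z":0,"yaw":0},
    {"x":0,"y":0,"z":0,"yaw":0}
  ]
}}

```text
time: 7.25
ee_pos: [0.5012, 0.1613, 0.0247]
orientation: [-3.118, -0.387, -0.001]
contact_force: [-0.5, 0.5, 7.2]
opening: 0.0007
```

```bash
python3 - <<'E'
from st import *
cv2.imwrite("pics/s5.png",camera("scene")[170:320,330:530].repeat(3,0).repeat(3,1))
E
```

```text
7.25 [0.5012 0.1613 0.0247] [-0.46  0.47  7.17] 0.000705558039766943
[0.97  0.244 0.001]
tool delta [ -2.    0.8 -52.3]
```

View pics/s5.png

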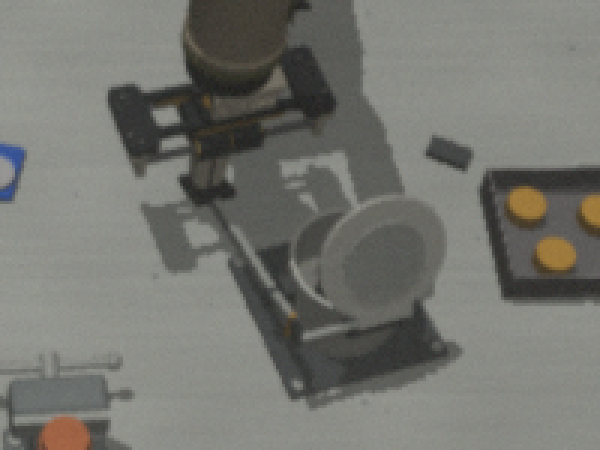

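Call:
{"name": "play_rows", "arguments": {
  "series": [
    {"x":0,"y":0,"z":0,"yaw":0},
    {"x":0,"y":0,"z":0,"yaw":0},
    {"x":0,"y":0,"z":0,"yaw":0},
    {"x":0,"y":0,"z":0,"yaw":0},
    {"x":0,"y":0,"z":0,"yaw":0},
    {"x":0,"y":0,"z":0,"yaw":0},
    {"x":0,"y":0,"z":0,"yaw":0},
    {"x":0,"y":0,"z":0,"yaw":0},
    {"x":0,"y":0,"z":0,"yaw":0},
    {"x":0,"y":0,"z":0,"yaw":0},
    {"x":0,"y":0,"z":0,"yaw":0},
    {"x":0,"y":0,"z":0,"yaw":0}
  ]
}}

```text
time: 8.3
ee_pos: [0.5012, 0.1613, 0.0247]
orientation: [-3.118, -0.387, -0.001]
contact_force: [0.0, -0.7, 7.1]
opening: 0.0004
```

Call:
{"name": "play_rows", "arguments": {
  "series": [
    {"x":0,"y":0,"z":0,"yaw":0},
    {"x":0,"y":0,"z":0,"yaw":0},
    {"x":0,"y":0,"z":0,"yaw":0},
    {"x":0,"y":0,"z":0,"yaw":0},
    {"x":0,"y":0,"z":0,"yaw":0},
    {"x":0,"y":0,"z":0,"yaw":0},
    {"x":0,"y":0,"z":0,"yaw":0},
    {"x":0,"y":0,"z":0,"yaw":0},
    {"x":0,"y":0,"z":0,"yaw":0},
    {"x":0,"y":0,"z":0,"yaw":0}
  ]
}}

```text
time: 9.13
ee_pos: [0.5012, 0.1613, 0.0247]
orientation: [-3.118, -0.387, -0.001]
contact_force: [-0.4, 0.2, 7.9]
opening: 0.0005
```

The lid stood wide open at the stop for about 2.9 s. Now I'll ease up at 2 mm per row, roughly 0.5 rad/s at the lid.

Call:
{"name": "play_rows", "arguments": {
  "series": [
    {"x":0,"y":0,"z":-1,"yaw":0},
    {"x":0,"y":0,"z":-2,"yaw":0},
    {"x":0,"y":0,"z":-2,"yaw":0},
    {"x":0,"y":0,"z":-2,"yaw":0},
    {"x":0,"y":0,"z":-2,"yaw":0},
    {"x":0,"y":0,"z":-2,"yaw":0},
    {"x":0,"y":0,"z":-2,"yaw":0},
    {"x":0,"y":0,"z":-2,"yaw":0},
    {"x":0,"y":0,"z":-2,"yaw":0},
    {"x":0,"y":0,"z":-2,"yaw":0},
    {"x":0,"y":0,"z":-2,"yaw":0},
    {"x":0,"y":0,"z":-2,"yaw":0}
  ]
}}

```text
time: 10.13
ee_pos: [0.5008, 0.1612, 0.0474]
orientation: [-3.118, -0.387, 0.0]
contact_force: [-4.5, -2.0, 3.6]
opening: 0.0005
```

Call:
{"name": "play_rows", "arguments": {
  "series": [
    {"x":0,"y":0,"z":-2,"yaw":0},
    {"x":0,"y":0,"z":-2,"yaw":0},
    {"x":0,"y":0,"z":-2,"yaw":0},
    {"x":0,"y":0,"z":-2,"yaw":0},
    {"x":0,"y":0,"z":-2,"yaw":0},
    {"x":0,"y":0,"z":-2,"yaw":0},
    {"x":0,"y":0,"z":-2,"yaw":0},
    {"x":0,"y":0,"z":-2,"yaw":0},
    {"x":0,"y":0,"z":-2,"yaw":0},
    {"x":0,"y":0,"z":-1,"yaw":0},
    {"x":0,"y":0,"z":-1,"yaw":0},
    {"x":0,"y":0,"z":-1,"yaw":0}
  ]
}}

```text
time: 11.13
ee_pos: [0.5013, 0.1614, 0.0685]
orientation: [-3.118, -0.387, -0.002]
contact_force: [-0.9, 0.2, 3.9]
opening: 0.0005
```

Call:
{"name": "play_rows", "arguments": {
  "series": [
    {"x":0,"y":0,"z":-1,"yaw":0},
    {"x":0,"y":0,"z":-1,"yaw":0},
    {"x":0,"y":0,"z":-1,"yaw":0},
    {"x":0,"y":0,"z":-1,"yaw":0},
    {"x":0,"y":0,"z":-1,"yaw":0},
    {"x":0,"y":0,"z":-1,"yaw":0},
    {"x":0,"y":0,"z":-1,"yaw":0},
    {"x":0,"y":0,"z":-1,"yaw":0},
    {"x":0,"y":0,"z":-1,"yaw":0},
    {"x":0,"y":0,"z":-1,"yaw":0},
    {"x":0,"y":0,"z":-1,"yaw":0},
    {"x":0,"y":0,"z":-1,"yaw":0}
  ]
}}

```text
time: 12.13
ee_pos: [0.4997, 0.161, 0.0793]
orientation: [3.117, 0.387, -0.004]
contact_force: [-0.8, -0.5, 0.3]
opening: 0.0005
```

Force is now about zero at 79 mm, so the fingers are off the pad. I'll lift clear and check.

Call:
{"name": "play_rows", "arguments": {
  "series": [
    {"x":0,"y":0,"z":-2,"yaw":0},
    {"x":0,"y":0,"z":-5,"yaw":0},
    {"x":0,"y":0,"z":-10,"yaw":0},
    {"x":0,"y":0,"z":-15,"yaw":0},
    {"x":0,"y":0,"z":-15,"yaw":0},
    {"x":0,"y":0,"z":-15,"yaw":0},
    {"x":0,"y":0,"z":-15,"yaw":0},
    {"x":0,"y":0,"z":-10,"yaw":0},
    {"x":0,"y":0,"z":0,"yaw":0},
    {"x":0,"y":0,"z":0,"yaw":0}
  ]
}}

```text
time: 12.97
ee_pos: [0.5013, 0.1613, 0.168]
orientation: [-3.118, -0.387, -0.003]
contact_force: [-0.0, 0.9, -0.5]
opening: 0.0007
```

```bash
python3 - <<'E'
from st import *
s=camera("scene");cv2.imwrite("pics/s6.png",s);cv2.imwrite("pics/w6.png",camera("wrist"))
a=cv2.imread("pics/scene0.png")
for n,(x,y) in dict(compass=(329,227),magnet=(480,221),dividers=(424,188),driver=(246,203),oil=(159,280),case=(278,275),drumlid=(447,257)).items():
    w=22; d=np.abs(s[y-w:y+w,x-w:x+w].astype(int)-a[y-w:y+w,x-w:x+w]); print(n,d.mean().round(1),np.percentile(d,99))
E
```

```text
12.9667 [0.5013 0.1613 0.168 ] [-0.01  0.94 -0.45] 0.000702236667924763
[0.97  0.244 0.002]
tool delta [-2.4  0.8 91. ]
compass 4.2 9.0
magnet 12.8 48.0
dividers 48.1 104.0
driver 11.9 57.0
oil 3.8 9.0
case 3.9 9.0
drumlid 23.2 51.0
```

View pics/s6.png

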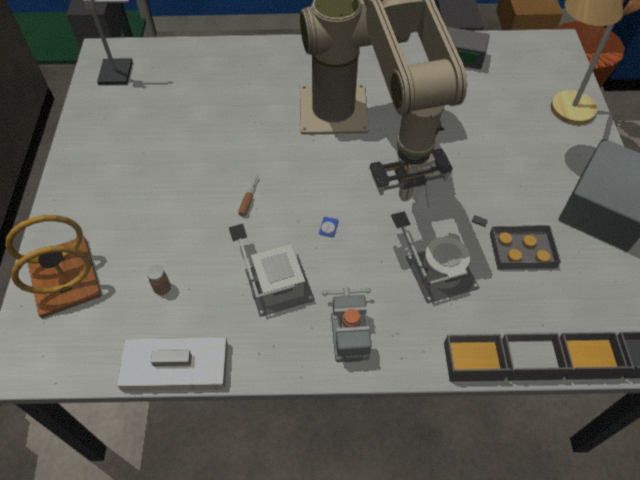

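View pics/w6.png

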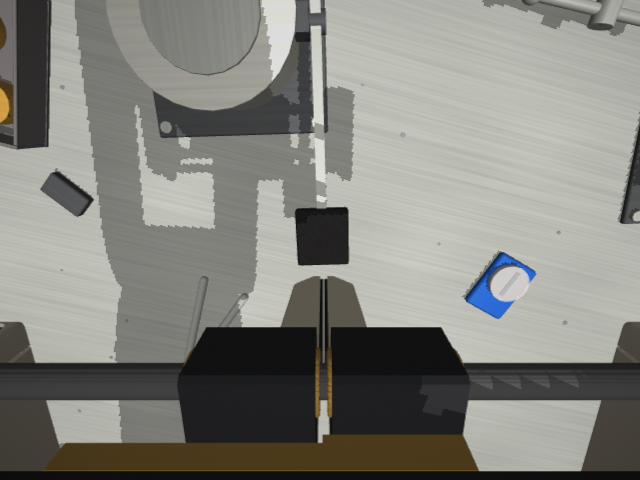

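The scene view shows the round lid flat again at (447, 257) and its pad back at rest at (401, 219). The square shield, compass, magnet, screwdriver and jar are at their original pixels. The dividers show at the bottom left of the wrist view and were not touched.

```bash
python3 -c "
from workcell import *
print(sign_off())"
```

```text
the job is handed in; nothing more can be done
None
```

I opened the round shield's lid, held it open and eased it shut, then handed the job in at about 13 s of the 40 s allowed; no verdict was reported.

- **Opening:** I pressed the lever pad with closed fingertips until the force rose from about 3 N to 5–7 N with the tip at 25 mm, which I took as the stop. The lid stood wide open in the picture, and I held it there for about 2.9 s.
- **Closing:** I eased the lever up at 1–2 mm per row, about 0.5 rad/s at the lid, until the force fell to zero, then lifted clear.
- **Last checks:**
  - The pictures show the round lid flat and its pad back at rest.
  - The fingertips finished about 90 mm above the pad.
  - The compass, jar and square shield match the first picture almost exactly.
  - The image comparison gave larger differences at the magnet, screwdriver, round lid and dividers. I put these down to the arm's moved shadow, since by eye the first three are where they were.
  - The dividers were partly hidden by the gripper in both final views, so I could not measure their position. The arm never went near bench height beside them.
- **Not measured directly:** I judged the lid angle and closing speed from the pictures, tip height and command rate, because the joint values are not readable.
- **Refused calls:** My first two move calls were refused because their rows lacked the z and yaw keys. Nothing moved.

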